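Snug up a humidifier tank's drain plug and swing its keeper across

ROBOT

A 6-joint arm with a two-finger parallel gripper is mounted at the origin on a cart in front of the work surface, level with it; the furniture and walls round the work are solid. World frame = base frame: x ahead of the robot, y to its left, z up, the work surface at z = 0. Lengths are in mm, angles in rad, forces in N, time in s.
With the tool pointing down it reaches from about 325 to 775 mm from the base axis. Payload 5.5 kg.
Tool frame: the origin (TCP) lies midway between the tips of the shut fingers; the grasp point (between the pads) lies 19 mm behind it; z points along the fingers, y is the line along which they close (so a half turn about z gives the same grasp; the last joint's range is limited). The gripper opens to 88 mm and grips with 3 to 60 N. Pads are 20 mm wide; open, the fingers measure 115 mm over their backs; the gripper's body (75 mm by 178 mm) begins 61 mm behind the grasp point.
Start: joints at [-1.348, 0.091, 1.231, -0, 1.82, -0.057], TCP at [165.697, -576.681, 222.631] pointing down, gripper open.
Joint ranges: [-2.87, 2.87], [-0.86, 2.18], [0.17, 2.46], [-1.51, 4.65], [0.06, 2.69], [-2.65, 2.65]. Speed limits (rad/s): [2.57, 2.57, 3.01, 3.14, 3.14, 3.14].

INTERFACE

Orientations are given as a unit quaternion [w, x, y, z].
In Python, from workcell import arm, optics gives the robot as it stands.
- The arm moves only by the shell command python3 -m pendant 'ROWS'. ROWS is JSON, a list of rows, each a list of 7 numbers: the finger opening in m, from 0 to 0.0878, then the shift along the tool's x, y, z in m, then the turn, a rotation vector about the tool's x, y, z in degrees. In form: [[hand, dx, dy, dz, rx, ry, rz], ...]. A call has 1 to 12 rows; each row is the pose to reach, as a shift and turn from the pose commanded when the call began, along the tool's axes at that moment; what a row does not reach only later rows make up. A row lasts 1/8 s, in which the tool goes at most 62.5 mm and 10.7 degrees, less where a joint would pass 70% of its speed; a pose out of reach is approached as far as the arm can. A call with a gripper value outside its range is refused whole. The fingers move at their own pace and stop on an object; the grip force is fixed at half the most. Time passes only in rows, so rows that repeat a pose let the fingers close. It gives the time, the measured TCP pose, the force, the opening and the grip force at its end, in the units of the state.
- arm.sense(): the state, without advancing time (a new reading comes with each control period).
- optics.capture(name): name is "scene" or "top"; returns the picture (480x640x3 uint8, blue, green, red); there is no depth.
- optics.camera_model(name): a dict with "fovy" (degrees; the focal length in pixels is half the picture's height over the tangent of half this angle, whatever the lens; pixels are square), "cx", "cy" (the principal point, pixels), "dist_coeffs" ([k1, k2, p1, p2, k3] as OpenCV has them; the pictures are not rectified), "camera_from_world" (4x4, takes a point from world to camera coordinates). Camera axes: x right, y down, z forward; pixel columns grow to the right and rows downward; lengths in mm; the calibration is good to about 2 mm. A picture is of the moment at which its call begins. camera_model takes no time and is no camera call.
- arm.finish_job(): hands the job in; it is judged then, once.
The state is a dict: "clock": time; "joint_positions": joint angles; "qd": joint speeds; "tau": joint torques, N m; "tcp_pos": TCP position; "tcp_rot": TCP orientation; "ft_force": force on the tool from outside, world axes, zero at the start; "ft_torque": the same for the moment, N m; "gripper_width": opening from 0.0 (shut) to 1.0 (fully open); "grip_force": force on a finger pad.
Only numpy, scipy, OpenCV 4.12 (cv2) and the standard library are available. Lean on these libraries where they do the work, as an engineer would, in place of code of your own. Each camera call takes 0.05 s, during which the arm holds its last target. There are 200 camera calls.

TASK

Screw the winged drain plug of the humidifier tank clockwise until its tapered thread is snug in the port, about 0.25 newton metres, but do not force it any tighter. Then swing the steel keeper all the way round to its stop so that it lies across the top of the plug, and let go. Leave the eraser, the roll of tape and the glue stick where they are.

Things in the scene. Friction and masses are not known exactly. Their poses are not given: they have to be found in the camera images.
- tank: White plastic humidifier water tank, 120 x 200 x 60 mm (x, y, z of its own frame), lying on the desk on rubber feet; it cannot be moved. Origin: centre of its underside; z up. The round port is centred at y = -35 mm, the keeper's post at y = +45 mm, both at x = 0.
- plug_grip (a point): Middle of the grey nylon wing on the brass plug, on its upright axis, 94 mm above the desk. The wing is a bar 40 mm long (this point's x), 12 mm thick (y), 74 to 104 mm above the desk, on a round collar 32 mm across; half a turn looks alike. Clockwise from above tightens. It is springy: it twists 1 rad per N m against the plug (back when let go; the plug stays), so the load stays felt while held still.
- port_top (a point): Centre of the top of the round grey port (54 mm wide at its foot), 68 mm above the desk. Its tapered thread runs nearly free (0.03 N m) for 1.0 to 2.4 rad, which cannot be seen, then bites: the plug's torque steps up to 0.15 N m and grows 0.19 N m per rad of further turn. Snug is 0.19 to 0.31 N m, 0.2 to 0.85 rad past the bite; beyond that the port is strained: failed.
- seal_lip (a point): The seal inside the port, under the plug and out of sight, on the plug's axis, 66 mm above the tank's underside while loose. The biting taper presses it down 0.3 mm per rad, so it tells how tight the plug is, but the movement (0.06 to 0.25 mm when snug) is far less than the error of a pose reading.
- keeper (a joint): Swing of the steel keeper about its upright post, rad: 0 to 0.5 at the start (to the tank's -x side), 1.9 at its stop, across the plug. Grows anticlockwise seen from above; stiff (0.05 N m), it stays where left. The arm is 14 mm wide, from 110 to 118 mm above the desk, 6 mm over the wing's top, and reaches 94 mm from the post.
- keeper_hinge (a point): Point on the axis of the keeper's post, 114 mm above the desk.
- keeper_knob (a point): Grip of the keeper: black round upright pin, 12 mm in diameter, standing on the arm 50 mm from the post's axis, from 118 to 142 mm above the desk; this point is on its axis at 132 mm. At the stop it is 30 mm short of the plug's axis.
- eraser: Green and white eraser, 19 x 38 x 12 mm, lying beside the tank. Origin: centre of its underside.
- tape: Roll of tape in a round blue case, 62 x 75 x 24 mm, lying beside the tank. Origin: underside.
- glue_stick: Upright glue stick, 26 mm in diameter, 87 mm tall, standing beside the tank. Origin: centre of its underside.

How it is judged:
By the outcome, as a careful person would: the job done as asked, in the order asked, and still so for the second after the job is handed in, with the robot touching nothing.
It also fails if it takes over 61 s, if anything falls off the work surface, if the arm or the gripper's body presses on something with over 40 N, if the wrist force passes 120 N, or if a joint passes its speed limit or range.

## Working session

There is one attempt and no reset: what is moved stays moved. The work goes in short steps, Python scripts to look and compute and a shell command to move; the robot and the scene stay as the last step left them, time stands still between calls to the robot, and variables do not carry over. Pictures are saved under pics/ and viewed, at most 10 in all, crops included, and the job is handed in when it is done.

```bash
mkdir -p pics; ls; python3 - <<'E'
from workcell import arm, optics
import cv2
s=arm.sense()
print({k:s[k] for k in('clock','tcp_pos','tcp_rot','ft_force','ft_torque')})
for n in('scene','top'):
    m=optics.camera_model(n);print(n,m)
    cv2.imwrite(f'pics/{n}0.png',optics.capture(n))
E
```

```text
pics
{'clock': 0.0, 'tcp_pos': array([ 165.61711839, -576.37716856,  221.53676035]), 'tcp_rot': array([-9.50092316e-04,  9.90231340e-01,  1.39430928e-01, -8.09810370e-05]), 'ft_force': array([-0.11088404, -0.98655137, -0.33750541]), 'ft_torque': array([-0.03955052, -0.05093307, -0.01410152])}
scene {'fovy': 52.93701259802431, 'cx': 325.02413201314175, 'cy': 237.8714449285369, 'dist_coeffs': array([-0.02420807,  0.        ,  0.        ,  0.        ,  0.        ]), 'camera_from_world': array([[ 8.06978860e-01, -5.90479811e-01, -1.08955538e-02,
        -4.44310710e+02],
       [-4.30302615e-01, -5.75236456e-01, -6.95659888e-01,
         3.46269495e+02],
       [ 4.04505599e-01,  5.66071208e-01, -7.18288666e-01,
         6.50960708e+02],
       [ 0.00000000e+00,  0.00000000e+00,  0.00000000e+00,
         1.00000000e+00]])}
top {'fovy': 46.72931103434586, 'cx': 320.4343566999812, 'cy': 240.2589321342231, 'dist_coeffs': array([-0.17833698,  0.        ,  0.        ,  0.        ,  0.        ]), 'camera_from_world': array([[-6.56767504e-03, -9.99794487e-01, -1.91793893e-02,
         4.47484599e+01],
       [-9.83394812e-01,  9.93609605e-03, -1.81206838e-01,
         5.90356716e+02],
       [ 1.81360166e-01,  1.76708043e-02, -9.83257969e-01,
         9.74701777e+02],
       [ 0.00000000e+00,  0.00000000e+00,  0.00000000e+00,
         1.00000000e+00]])}
```

View pics/scene0.png

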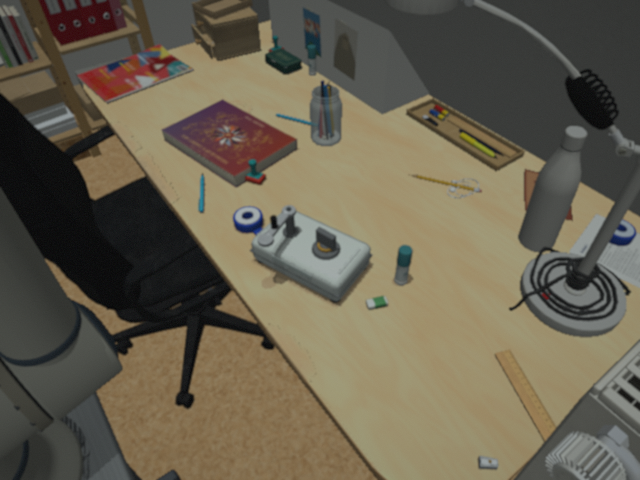

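View pics/top0.png

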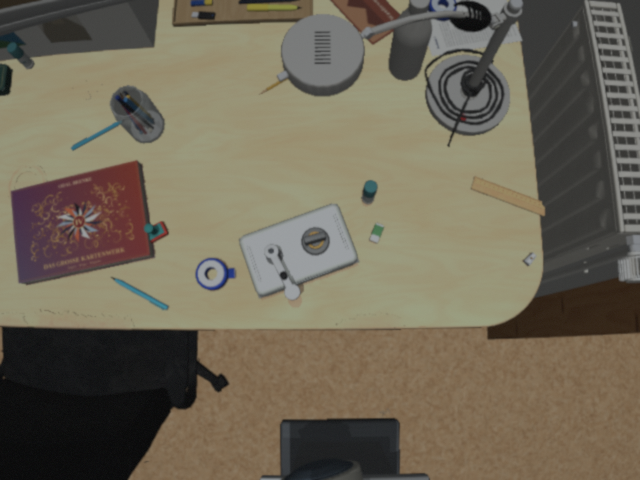

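The top view shows the tank at about (298,250), with the wing at (315,240), the keeper post at (272,250) and the keeper pointing toward (292,292). The glue stick is at (370,190), the eraser at (376,233) and the tape at (213,273). I'll enlarge both views.

```bash
python3 - <<'E'
import cv2,numpy as np
a=cv2.imread('pics/top0.png')[200:300,230:363];b=cv2.imread('pics/scene0.png')[195:305,240:380]
cv2.imwrite('pics/ctop.png',cv2.resize(a,None,fx=6,fy=6,interpolation=cv2.INTER_CUBIC))
cv2.imwrite('pics/cscene.png',cv2.resize(b,None,fx=5,fy=5,interpolation=cv2.INTER_CUBIC))
E
cat > h.py <<'E'
from workcell import arm, optics
import numpy as np, cv2
from scipy.spatial.transform import Rotation as R
def ray(n,p):
    m=optics.camera_model(n);f=240/np.tan(np.radians(m['fovy']/2))
    K=np.array([[f,0,m['cx']],[0,f,m['cy']],[0,0,1]])
    T=m['camera_from_world'];q=cv2.undistortPoints(np.array([[p]],float),K,m['dist_coeffs'])[0,0]
    return -T[:3,:3].T@T[:3,3], T[:3,:3].T@np.array([*q,1])
def at(n,p,z):
    o,d=ray(n,p);return o+d*(z-o[2])/d[2]
def proj(n,P):
    m=optics.camera_model(n);f=240/np.tan(np.radians(m['fovy']/2))
    K=np.array([[f,0,m['cx']],[0,f,m['cy']],[0,0,1]]);T=m['camera_from_world']
    return cv2.projectPoints(np.atleast_2d(P).astype(float),cv2.Rodrigues(T[:3,:3])[0],T[:3,3],K,m['dist_coeffs'])[0][:,0]
def tcp():
    s=arm.sense();q=s['tcp_rot'];return s['tcp_pos'],R.from_quat([q[1],q[2],q[3],q[0]])
E
```

```text
(no output)
```

View pics/ctop.png

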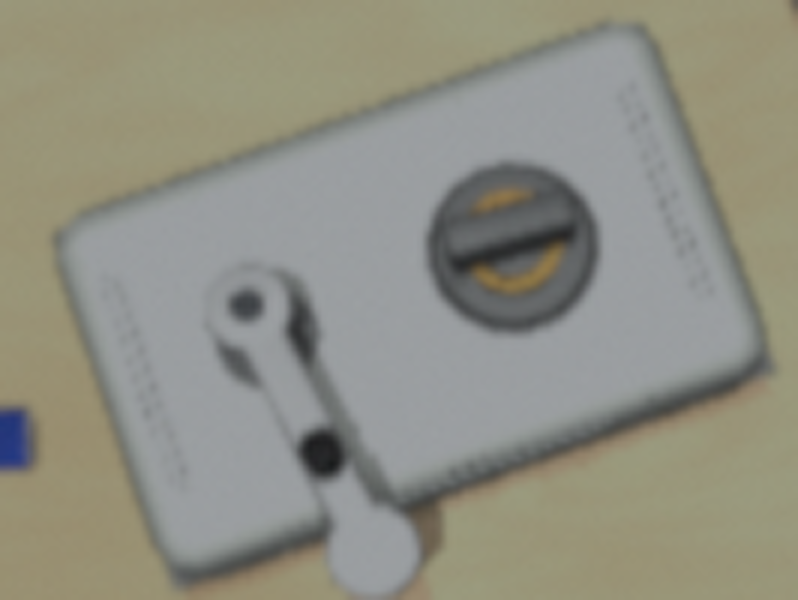

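View pics/cscene.png

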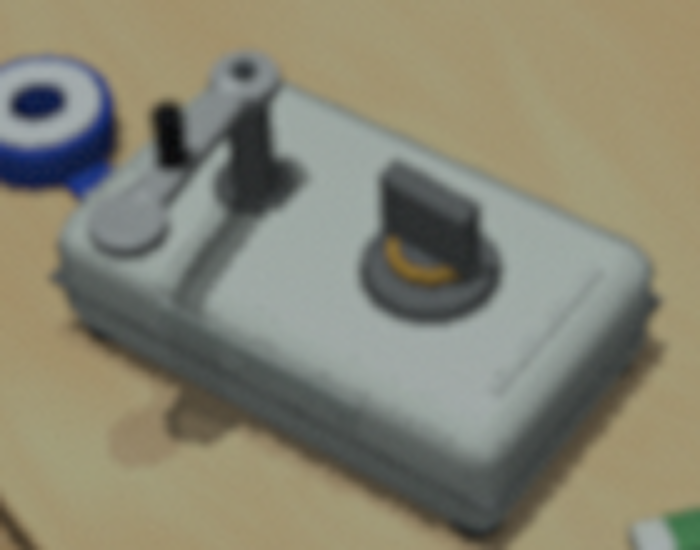

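The crops show the wing's top face centred at about top (511,224) and scene (432,193). The post top is at (247,305) and (245,70), the knob top at (323,450) and (168,107), and the port circle at (513,247) in top.

```bash
python3 - <<'E'
from h import *
t=lambda u,v:(230+(u+.5)/6-.5,200+(v+.5)/6-.5)
s=lambda u,v:(240+(u+.5)/5-.5,195+(v+.5)/5-.5)
def tri(a,b):
    o1,d1=ray('top',a);o2,d2=ray('scene',b)
    k=np.linalg.lstsq(np.c_[d1,-d2],o2-o1,rcond=None)[0]
    p,q=o1+d1*k[0],o2+d2*k[1];return ((p+q)/2).round(1),np.linalg.norm(p-q).round(1)
for n,a,b,z in[('wing',(511,224),(432,193),104),('post',(247,305),(245,70),118),('knob',(323,450),(168,107),142)]:
    print(n,*tri(t(*a),s(*b)),at('top',t(*a),z).round(1),at('scene',s(*b),z).round(1))
print('port',at('top',t(513,247),68).round(1))
w=[at('top',t(*a),104)[:2] for a in((442,236),(575,207))]
print('wing ends',w,np.degrees(np.arctan2(*(w[1]-w[0])[::-1])))
c=[at('top',t(*a),58)[:2].round(1) for a in((60,235),(630,25),(768,365),(180,580))];print('tank corners',c,np.mean(c,0))
for n,a in(('eraser',(376,233)),('glue',(370,190)),('tape',(213,273))): print(n,at('top',a,87 if n=='glue' else 12)[:2].round())
p,r=tcp();print(p,r.as_matrix().round(3))
E
```

```text
wing [588.4  48.5 105.1] 2.0 [587.7  48.9 104. ] [590.  49. 104.]
post [561.8 124.3 122.4] 1.3 [561.9 125.1 118. ] [564.8 128.3 118. ]
knob [516.7  99.9 148.1] 1.7 [516.6 100.7 142. ] [520.5 105.5 142. ]
port [587.4  49.4  68. ]
wing ends [array([584.26835075,  69.23814812]), array([592.54861232,  30.07513369])] -78.06173554074843
tank corners [array([594.4, 190.1]), array([659.2,  12.9]), array([551.8, -28.1]), array([487.4, 151.4])] [573.2    81.575]
eraser [612. -67.]
glue [677. -52.]
tape [536. 248.]
[ 165.63436069 -576.40584778  221.62868997] [[ 0.961  0.276 -0.   ]
 [ 0.276 -0.961  0.002]
 [ 0.    -0.002 -1.   ]]
```

Everything agrees with the given sizes. Port to post measures 80.7 mm (80 given) and post to knob 51 mm (50 given). The plug axis is near (588.3, 49), the wing lies along about 102°, and the keeper is near 0.49 rad. The gripper must close along about 12°. I'm setting out now.

```bash
python3 -m pendant '[[0.06,47,-39.4,0,0,0,-7.2]]' 2>&1 | head -3; python3 -c "
from workcell import arm
s=arm.sense();print(s['clock'],s['tcp_pos'],s['joint_positions'])"
```

```text
clock: 0.22
tcp_pos: [199.2, -525.7, 219.8]
tcp_rot: [-0.002, 0.98, 0.2, -0.0]
0.225 [ 199.22547738 -525.72692715  219.80363496] [-1.26872827e+00 -7.76351992e-03  1.33728350e+00 -5.78555949e-04
  1.81605392e+00 -1.01792217e-01]
```

I slipped on units: I typed millimetres where the shifts are in metres. The row was clipped to one step in the intended direction, so no harm was done. I'll recompute from here in metres.

```bash
cat >> h.py <<'E'
def go(x,y,z,yaw):
    "shift in tool axes (m) and turn to put TCP at x,y,z with tool y at yaw degrees"
    p,r=tcp();M=r.as_matrix();s=arm.sense()
    a=np.degrees(np.arctan2(M[1,1],M[0,1]))
    print('t',round(s['clock'],2),'tcp',p.round(1),'yaw',a.round(1),'q6',np.degrees(s['joint_positions'][5]).round(1),'shift',(M.T@(np.array([x,y,z])-p)/1e3).round(4),'rz',round(-((yaw-a+180)%360-180),1),'tilt',M[:2,2].round(4))
    print('F',s['ft_force'].round(2),'T',s['ft_torque'].round(3),'w',s['gripper_width'],s['grip_force'])
E
python3 -c "
from h import *
go(588.3,49,180,12)"
```

```text
t 0.23 tcp [ 199.2 -525.7  219.8] yaw -66.9 q6 -5.8 shift [ 0.5836 -0.3755  0.0412] rz -78.9 tilt [-0.0017  0.0036]
F [1.3  1.02 0.23] T [ 0.009 -0.096  0.001] w 0.9199012868758776 0.0
```

```bash
python3 -m pendant '[[0.06,0.0486,-0.0313,0.003,0,0,-6.6],[0.06,0.0973,-0.0626,0.006,0,0,-13.2],[0.06,0.1459,-0.0939,0.009,0,0,-19.8],[0.06,0.1945,-0.1252,0.012,0,0,-26.4],[0.06,0.2432,-0.1565,0.015,0,0,-33],[0.06,0.2918,-0.1878,0.018,0,0,-39.6],[0.06,0.3404,-0.219,0.021,0,0,-46.2],[0.06,0.389,-0.2503,0.024,0,0,-52.8],[0.06,0.4377,-0.2816,0.028,0,0,-59.4],[0.06,0.4863,-0.3129,0.032,0,0,-66],[0.06,0.535,-0.3442,0.037,0,0,-72.6],[0.06,0.5836,-0.3755,0.0412,0,0,-78.9]]' >/dev/null; python3 -m pendant '[[0.06,0,0,0,0,0,0],[0.06,0,0,0,0,0,0]]'; python3 -c "
from h import *
go(588.3,49,110,12)"
```

```text
clock: 1.98
tcp_pos: [588.5, 50.3, 180.8]
tcp_rot: [-0.0, 0.628, 0.778, -0.001]
ft_force: [0.3, -0.6, -0.1]
gripper_width: 0.685
grip_force: 0.0
t 1.98 tcp [588.5  50.3 180.8] yaw 12.1 q6 -10.5 shift [-0.0012 -0.0004  0.0708] rz 0.1 tilt [-0.0014 -0.0005]
F [ 0.32 -0.64 -0.13] T [-0.077 -0.143 -0.02 ] w 0.6851293258917732 0.0
```

```bash
python3 -m pendant '[[0.06,-0.001,0,0.03,0,0,0],[0.06,-0.001,0,0.06,0,0,0],[0.06,-0.001,0,0.085,0,0,0],[0.06,-0.001,0,0.103,0,0,0],[0.06,-0.001,0,0.103,0,0,0]]'; python3 -c "
from h import *
go(588.3,49,78,12)
c=np.hstack([cv2.resize(optics.capture('top')[190:310,235:365],None,fx=3,fy=4),cv2.resize(optics.capture('scene')[170:290,240:370],None,fx=3,fy=4)])
cv2.imwrite('pics/grip.png',c)"
```

```text
clock: 2.6
tcp_pos: [588.0, 48.5, 77.3]
tcp_rot: [-0.001, 0.629, 0.777, -0.001]
ft_force: [0.3, 0.1, 0.0]
gripper_width: 0.679
grip_force: 0.0
t 2.6 tcp [588.   48.5  77.3] yaw 12.0 q6 -10.6 shift [ 0.0004  0.0004 -0.0007] rz 0.0 tilt [-0.0023 -0.0002]
F [0.31 0.05 0.01] T [ 0.018 -0.081 -0.042] w 0.6786005026758383 0.0
```

View pics/grip.png

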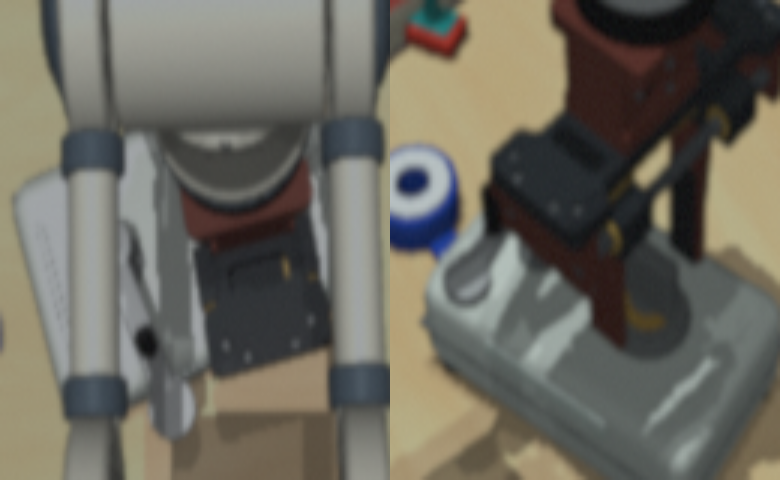

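The fingers straddle the wing and the body is clear of the post and knob. I'll take a torque baseline, then close.

```bash
cat >> h.py <<'E'
def avg(n=8):
    L=[]
    for i in range(n):
        optics.capture('top');s=arm.sense();L.append(np.r_[s['ft_torque'][2],s['tau'][5],s['ft_force']])
    L=np.array(L);p,r=tcp();M=r.as_matrix()
    print('t',round(s['clock'],2),'Tz %.3f+-%.3f tau6 %.3f+-%.3f'%(L[:,0].mean(),L[:,0].std(),L[:,1].mean(),L[:,1].std()),'F',L[:,2:].mean(0).round(2),'yaw',np.degrees(np.arctan2(M[1,1],M[0,1])).round(2),'q6',np.degrees(s['joint_positions'][5]).round(1),'p',p.round(1),'w',s['gripper_width'].__round__(3),s['grip_force'])
E
python3 -c "
from h import *
avg(10)"
python3 -m pendant '[[0.0,0,0,0,0,0,0],[0.0,0,0,0,0,0,0],[0.0,0,0,0,0,0,0],[0.0,0,0,0,0,0,0],[0.0,0,0,0,0,0,0]]';python3 -c "
from h import *
avg(6)"
```

```text
t 3.2 Tz -0.007+-0.036 tau6 0.000+-0.000 F [ 0.23  0.27 -0.13] yaw 12.14 q6 -10.6 p [589.   49.5  78.5] w 0.682 0.0
clock: 3.82
tcp_pos: [589.1, 49.4, 78.5]
tcp_rot: [0.0, 0.628, 0.778, 0.0]
ft_force: [4.1, -0.5, 0.8]
gripper_width: 0.157
grip_force: 2.0
t 4.12 Tz 0.024+-0.021 tau6 0.021+-0.001 F [ 3.2  -0.19 -1.62] yaw 12.13 q6 -10.6 p [589.6  49.3  78.5] w 0.135 29.972388446331024
```

The wing is gripped (11.9 mm), and tau6 is a very clean signal. The bite cannot come before 57° of turn, so I'll turn 54° quickly and then go in small steps.

```bash
python3 -m pendant '[[0.0,0,0,0,0,0,6],[0.0,0,0,0,0,0,12],[0.0,0,0,0,0,0,18],[0.0,0,0,0,0,0,24],[0.0,0,0,0,0,0,30],[0.0,0,0,0,0,0,36],[0.0,0,0,0,0,0,42],[0.0,0,0,0,0,0,48],[0.0,0,0,0,0,0,54],[0.0,0,0,0,0,0,54]]' >/dev/null;python3 -c "
from h import *
avg(4)"
python3 -m pendant '[[0.0,0,0,0,0,0,3],[0.0,0,0,0,0,0,6],[0.0,0,0,0,0,0,6]]' >/dev/null;python3 -c "
from h import *
avg(2)"
```

```text
t 5.58 Tz 0.020+-0.024 tau6 0.071+-0.086 F [0.68 0.56 0.19] yaw -41.78 q6 43.3 p [588.8  49.6  78.5] w 0.133 29.979093074798584
t 6.05 Tz 0.013+-0.010 tau6 0.075+-0.038 F [-0.89  1.56  0.66] yaw -47.77 q6 49.3 p [588.7  49.7  78.5] w 0.135 29.981066286563873
```

```bash
cat > s.py <<'E'
from h import *
L=[]
for i in range(5):
    optics.capture('top');s=arm.sense();L.append((s['tau'][5],s['ft_torque'][2]))
L=np.array(L);p,r=tcp();M=r.as_matrix()
print(round(s['clock'],2),'yaw',np.degrees(np.arctan2(M[1,1],M[0,1])).round(2),'tau6',L[:,0].round(3),'Tz',L[:,1].mean().round(3),s['ft_force'].round(1),p.round(1),round(s['gripper_width'],3))
E
python3 s.py
for i in 1 2 3; do python3 -m pendant '[[0.0,0,0,0,0,0,4],[0.0,0,0,0,0,0,8],[0.0,0,0,0,0,0,8],[0.0,0,0,0,0,0,8]]' >/dev/null; python3 s.py; done
```

```text
6.3 yaw -47.83 tau6 [0.014 0.009 0.01  0.013 0.016] Tz 0.005 [-2.3  2.   2.2] [588.8  49.6  78.5] 0.134
7.05 yaw -55.83 tau6 [0.028 0.025 0.027 0.019 0.032] Tz 0.037 [-4.2  3.6  3.5] [588.7  49.7  78.4] 0.135
7.8 yaw -63.82 tau6 [0.151 0.149 0.149 0.149 0.149] Tz 0.177 [-4.9  3.7  3.8] [588.7  49.8  78.5] 0.134
8.55 yaw -71.8 tau6 [0.168 0.167 0.167 0.167 0.167] Tz 0.176 [-3.8  4.6  3.9] [588.7  49.9  78.5] 0.134
```

The bite came at a yaw of about -63.5°. Torque is now 0.167 N·m, so about 27° more gives 0.25.

```bash
python3 -m pendant '[[0.0,0,0,0,0,0,4],[0.0,0,0,0,0,0,8],[0.0,0,0,0,0,0,12],[0.0,0,0,0,0,0,16],[0.0,0,0,0,0,0,16],[0.0,0,0,0,0,0,16]]' >/dev/null; python3 s.py;  python3 -m pendant '[[0.0,0,0,0,0,0,4],[0.0,0,0,0,0,0,8],[0.0,0,0,0,0,0,8],[0.0,0,0,0,0,0,8]]' >/dev/null; python3 s.py
```

```text
9.55 yaw -87.79 tau6 [0.212 0.211 0.211 0.211 0.211] Tz 0.199 [-5.2  4.3  3.7] [588.7  50.2  78.5] 0.134
10.3 yaw -95.78 tau6 [0.234 0.233 0.232 0.232 0.232] Tz 0.222 [-4.5  4.6  2.3] [588.7  50.3  78.5] 0.133
```

```bash
python3 -m pendant '[[0.0,0,0,0,0,0,3],[0.0,0,0,0,0,0,5],[0.0,0,0,0,0,0,5],[0.0,0,0,0,0,0,5]]' >/dev/null; python3 s.py;  python3 -m pendant '[[0.06,0,0,0,0,0,0],[0.06,0,0,0,0,0,0],[0.06,0,0,0,0,0,0],[0.06,0,0,0,0,0,0],[0.06,0,0,-0.05,0,0,0],[0.06,0,0,-0.11,0,0,0],[0.06,0,0,-0.11,0,0,0]]'; python3 -c "
from h import *
go(517.5,101.5,190,-60)"
```

```text
11.05 yaw -100.78 tau6 [0.254 0.253 0.253 0.253 0.253] Tz 0.255 [-4.6  5.8  3.3] [588.7  50.4  78.5] 0.136
clock: 11.92
tcp_pos: [591.5, 49.3, 195.6]
tcp_rot: [-0.001, 0.995, -0.095, 0.006]
ft_force: [0.5, 0.0, -0.7]
gripper_width: 0.688
grip_force: 0.0
t 11.93 tcp [591.5  49.3 195.6] yaw -100.9 q6 102.4 shift [-0.0826 -0.0373  0.0047] rz -40.9 tilt [0.0116 0.    ]
F [ 0.47  0.02 -0.71] T [ 0.08  -0.007  0.025] w 0.6875923951908691 0.0
```

The plug is snug at 0.253 N·m and released. Next I'll go above the keeper knob and check.

```bash
python3 -m pendant '[[0.06,-0.025,-0.012,0,0,0,-9],[0.06,-0.05,-0.024,0,0,0,-18],[0.06,-0.075,-0.035,0.01,0,0,-27],[0.06,-0.082,-0.038,0.02,0,0,-36],[0.06,-0.082,-0.038,0.025,0,0,-39],[0.06,-0.082,-0.038,0.025,0,0,-39],[0.06,-0.082,-0.038,0.025,0,0,-39]]' >/dev/null; python3 -c "
from h import *
go(518,102,122,-62)
c=np.hstack([cv2.resize(optics.capture('top')[190:310,235:365],None,fx=3,fy=4),cv2.resize(optics.capture('scene')[170:290,240:370],None,fx=3,fy=4)])
cv2.imwrite('pics/knob.png',c)"
```

```text
t 12.8 tcp [515.7 102.  163.2] yaw -61.9 q6 69.4 shift [0.002  0.0011 0.0412] rz 0.1 tilt [-0.0003 -0.0002]
F [-0.16  0.06  0.  ] T [-0.034 -0.019  0.005] w 0.6860600747238187 0.0
```

View pics/knob.png

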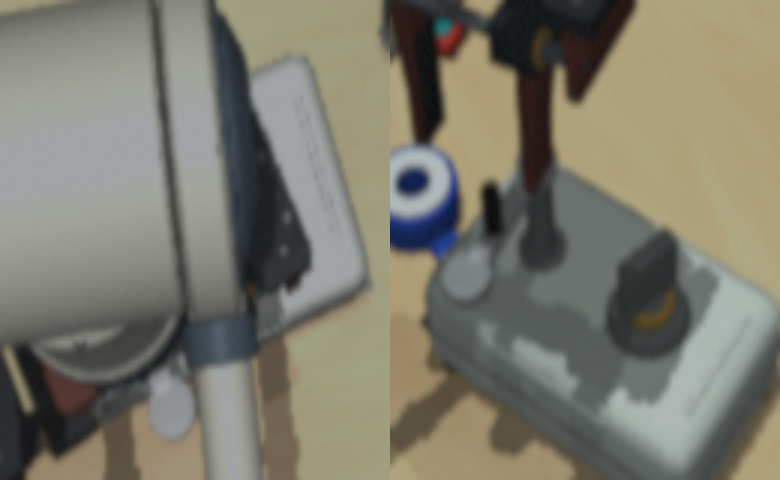

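The knob at (491,208) lies between the two fingertips, at about (425,140) and (537,190), and the keeper hasn't moved. I'll descend and grip.

```bash
python3 -m pendant '[[0.06,0.001,0.001,0.015,0,0,0],[0.06,0.001,0.001,0.03,0,0,0],[0.06,0.001,0.001,0.04,0,0,0],[0.06,0.001,0.001,0.04,0,0,0]]' |grep force; python3 -c "
from h import *
go(518,102,122,-62)"
python3 -m pendant '[[0,0,0,0,0,0,0],[0,0,0,0,0,0,0],[0,0,0,0,0,0,0],[0,0,0,0,0,0,0],[0,0,0,0,0,0,0],[0,0,0,0,0,0,0]]'; python3 -c "
from h import *
go(518,102,122,-62)"
```

```text
ft_force: [-0.5, -0.4, 0.3]
grip_force: 0.0
t 13.4 tcp [516.2 101.7 121.8] yaw -61.9 q6 69.3 shift [ 0.0017  0.0005 -0.0002] rz 0.1 tilt [-0.0027 -0.0003]
F [-0.49 -0.45  0.27] T [-0.016 -0.032  0.033] w 0.6840538414668791 0.0
clock: 14.15
tcp_pos: [517.0, 101.8, 123.5]
tcp_rot: [-0.0, 0.97, 0.243, 0.0]
ft_force: [-0.9, -0.9, -0.1]
gripper_width: 0.127
grip_force: 30.0
t 14.15 tcp [517.  101.8 123.5] yaw -61.9 q6 69.3 shift [0.001  0.0003 0.0015] rz 0.1 tilt [0.0001 0.    ]
F [-0.89 -0.89 -0.09] T [0.023 0.085 0.013] w 0.12660427653783027 30.000034868717194
```

```bash
python3 -m pendant '[[0,0.0003,0.0052,0,0,0,-6],[0,0.0011,0.0104,0,0,0,-12],[0,0.0024,0.0155,0,0,0,-18],[0,0.0043,0.0203,0,0,0,-24],[0,0.0067,0.025,0,0,0,-30],[0,0.0095,0.0294,0,0,0,-36],[0,0.0128,0.0335,0,0,0,-42],[0,0.0165,0.0372,0,0,0,-48],[0,0.0206,0.0405,0,0,0,-54],[0,0.025,0.0433,0,0,0,-60],[0,0.025,0.0433,0,0,0,-60]]' |grep -v rot; python3 -c "
from h import *
go(578.8,78.2,123,18)"; python3 s.py
```

```text
clock: 15.52
tcp_pos: [559.9, 74.4, 123.5]
ft_force: [2.1, -4.9, 0.2]
gripper_width: 0.123
grip_force: 30.0
t 15.53 tcp [559.9  74.4 123.5] yaw -2.0 q6 6.1 shift [0.0045 0.0187 0.0005] rz -20.0 tilt [ 0.0006 -0.0017]
F [ 2.09 -4.91  0.2 ] T [-0.796 -0.307 -0.063] w 0.1234267451426089 29.999427795410156
15.78 yaw -2.05 tau6 [-0.251 -0.061 -0.05  -0.053 -0.055] Tz -0.059 [ 1.2 -6.   0. ] [559.7  74.4 123.6] 0.125
```

```bash
python3 -m pendant '[[0,0.0003,0.0052,0,0,0,-6],[0,0.0011,0.0104,0,0,0,-12],[0,0.0020,0.0142,0,0,0,-16.5],[0,0.0020,0.0142,0,0,0,-16.5],[0,0.0020,0.0142,0,0,0,-16.5]]' |grep ft_; python3 s.py; for i in 1 2 ; do python3 -m pendant '[[0,0,0.0013,0,0,0,-1.5],[0,0,0.0013,0,0,0,-1.5]]' |grep ft_; python3 s.py; done
```

```text
ft_force: [3.8, -4.6, 0.5]
16.65 yaw 14.44 tau6 [-0.046 -0.046 -0.046 -0.046 -0.047] Tz -0.031 [ 3.7 -6.2  0.2] [574.3  75.7 123.6] 0.123
ft_force: [2.5, -6.1, -0.2]
17.15 yaw 15.94 tau6 [-0.067 -0.046 -0.041 -0.04  -0.04 ] Tz -0.034 [ 2.4 -6.5 -0.5] [575.4  76.  123.6] 0.125
ft_force: [1.9, -5.8, -0.0]
17.65 yaw 17.44 tau6 [-0.068 -0.047 -0.042 -0.042 -0.042] Tz -0.029 [ 2.4 -6.5 -0.7] [576.7  76.3 123.5] 0.126
```

```bash
for i in 1 2 3; do python3 -m pendant '[[0,0,0.0013,0,0,0,-1.5],[0,0,0.0013,0,0,0,-1.5]]' |grep ft_; python3 s.py; done
```

```text
ft_force: [2.8, -6.1, -0.2]
18.15 yaw 18.94 tau6 [-0.069 -0.048 -0.043 -0.042 -0.042] Tz -0.016 [ 3.6 -5.3 -0.1] [578.   76.7 123.6] 0.129
ft_force: [2.7, -6.3, -0.3]
18.65 yaw 20.44 tau6 [-0.07  -0.048 -0.044 -0.043 -0.043] Tz -0.062 [ 3.3 -6.3 -0.5] [579.3  77.1 123.6] 0.128
ft_force: [0.8, -6.7, 1.1]
19.15 yaw 21.93 tau6 [-0.108 -0.087 -0.083 -0.082 -0.082] Tz -0.101 [ 1.6 -5.9  1.3] [580.   77.4 123.6] 0.125
```

```bash
for i in 1 2; do python3 -m pendant '[[0,0,0.0013,0,0,0,0],[0,0,0.0013,0,0,0,0]]' |grep ft_; python3 s.py; done
```

```text
ft_force: [-4.5, -8.5, 2.4]
19.65 yaw 21.91 tau6 [-0.083 -0.083 -0.082 -0.082 -0.082] Tz -0.078 [-3.8 -8.5  2.5] [580.1  77.4 123.5] 0.126
ft_force: [-9.2, -10.1, 4.7]
20.15 yaw 21.89 tau6 [-0.074 -0.073 -0.073 -0.073 -0.073] Tz -0.083 [-9.2 -9.8  3.8] [580.1  77.4 123.5] 0.128
```

The TCP no longer advances while the force climbs, so the keeper is at its stop. I'll let go, rise, back off to the side and look.

```bash
python3 -m pendant '[[0.05,0,0,0,0,0,0],[0.05,0,0,0,0,0,0],[0.05,0,0,0,0,0,0],[0.05,0,0,0,0,0,0],[0.05,0,0,-0.04,0,0,0],[0.05,0,0,-0.09,0,0,0],[0.05,-0.03,-0.05,-0.12,0,0,0],[0.05,-0.06,-0.1,-0.12,0,0,0],[0.05,-0.09,-0.15,-0.12,0,0,0],[0.05,-0.12,-0.2,-0.12,0,0,0],[0.05,-0.12,-0.2,-0.12,0,0,0]]'; python3 -c "
from h import *
a=optics.capture('top')[190:310,235:365];b=optics.capture('scene')[180:300,240:370]
cv2.imwrite('pics/end.png',np.hstack([cv2.resize(a,None,fx=3,fy=4),cv2.resize(b,None,fx=3,fy=4)]))"
```

```text
clock: 21.52
tcp_pos: [440.8, -109.1, 244.2]
tcp_rot: [0.001, 0.56, 0.828, -0.0]
ft_force: [0.4, -0.0, 0.3]
gripper_width: 0.575
grip_force: 0.0
```

View pics/end.png

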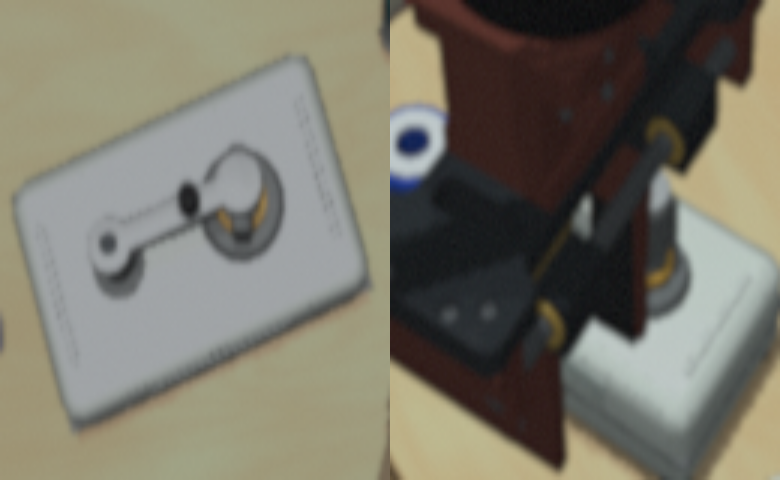

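The top view shows the keeper running from the post (108,243) across the plug, with its tip at (238,180) over the wing. The robot is clear and the tank area is undisturbed, so I'm handing in.

```bash
python3 -c "
from workcell import arm
print(arm.finish_job())"
```

```text
the job is handed in; nothing more can be done
None
```

The drain plug is snug at about 0.25 N·m, the keeper lies across it at its stop, and the robot has let go and backed clear; the job is handed in, though no verdict came back.

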